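# Demagnetise a cupful of steel spacers with the hold-to-run plunger

## Robot

A 6-joint arm with a two-finger parallel gripper is mounted at the origin on the work surface. World frame = base frame: x ahead of the robot, y to its left, z up, the work surface at z = 0. Lengths are in m, angles in rad, forces in N, time in s.
With the tool pointing down it reaches from about 0.375 to 0.9 m from the base axis. Payload 3.1 kg.
Tool frame: the origin (TCP) lies between the finger pads; the fingertips stand manip.nose_length ahead of it and the grasp point (between the pads) lies 5 mm behind it (manip.nose_length is the distance from the TCP to the fingertips, in m); z points along the fingers, y is the line along which they close (so a half turn about z gives the same grasp; the last joint's range is limited). The gripper opens to 85 mm and grips with 20 to 120 N. Pads are 22 mm wide; open, the fingers measure 114 mm over their backs; the gripper's body (76 mm by 85 mm) begins 54 mm behind the grasp point. The pads swing forward as they close: fully open they stand 13 mm farther back than shut.
Start: joints at [1.097, 0.527, 1.433, -0, 1.181, -0.178], TCP at [0.182, 0.598, 0.245] pointing down, gripper open.
Joint ranges: [-3.08, 3.08], [-0.75, 2.2], [0.22, 2.44], [-1.43, 4.57], [0, 2.65], [-2.85, 2.85]. Speed limits (rad/s): [2.79, 2.79, 3.14, 3.14, 3.14, 3.14].

## Interface

Orientations are given as a unit quaternion [x, y, z, w].
In Python, from station import monitor, eyes, job, manip gives the robot as it stands.
- The arm moves only by the shell command python3 -m pendant 'ROWS' [FORCE]. ROWS is JSON, a list that holds one entry, the list of rows, each a list of 7 numbers: the shift along the tool's x, y, z as a fraction of full scale, then the turn, a rotation vector about the tool's x, y, z as a fraction of full scale, then the opening, from 0 (shut) to 1 (fully open). A call has 1 to 20 rows; each row shifts and turns the commanded pose from where the row before left it, along the tool's axes as they then stand; what a row does not reach is not made up. Full scale, the value 1, is 800 mm for a shift and 0.12 rad for a turn. A row lasts 1/10 s, in which the tool goes at most 50 mm and 8.59 degrees, less where a joint would pass 70% of its speed; a pose out of reach is approached as far as the arm can. A call with a number of a shift or a turn outside -1 to 1 is refused whole. A call with a gripper value outside its range is refused whole. The fingers move at their own pace and stop on an object; FORCE is the grip in N (left out, the last holds). Time passes only in rows, so rows that do not move let the fingers close. It gives the time, the measured TCP pose, the force, the opening and the grip force at its end, in the units of the state.
- monitor.sense(): the state, without advancing time (a new reading comes with each control period).
- eyes.snapshot(name): name is "scene" or "top"; returns a dict with "pixels" (384x512x3 uint8, red, green, blue), "depth" (384x512 float32, m along the optical axis (not along the pixel's ray), 0 where there is no reading), "intrinsics" (3x3 intrinsics, pixels), "k1" (the pictures are not rectified: a ray, as slopes to the right and down, at radius r is drawn at 1 + k1 r^2 times it, then the intrinsics apply), "eye" and "attitude" of the camera in the world. Camera axes: x right, y down, z forward; pixel columns grow to the right and rows downward; lengths in m; the calibration is good to about 2 mm. A picture is of the moment at which its call begins.
- job.sign_off(): hands the job in; it is judged then, once.
The state is a dict: "t": time; "q": joint angles; "qd": joint speeds; "tau": joint torques, N m; "tcp_pos": TCP position; "tool_rot": TCP orientation; "force": force on the tool from outside, world axes, zero at the start; "ft_torque": the same for the moment, N m; "finger_gap": opening from 0.0 (shut) to 1.0 (fully open); "gripper_force": force on a finger pad.
Only numpy, scipy, OpenCV 4.12 (cv2) and the standard library are available. Lean on these libraries where they do the work, as an engineer would, in place of code of your own. Each camera call takes 0.05 s, during which the arm holds its last target. There are 200 camera calls.

## Task

Demagnetise the steel spacers: lift the parts cup with the red handle and tip all five spacers out into the white tray on the blue demagnetiser, then stand the empty cup upright, wholly on its cork coaster, and let go of it. Then run the demagnetiser by pressing the green plunger of the yellow station with the fingertips to half of its 20 mm travel, and finish while still holding it there; never push it to the bottom, and leave the other things on the bench where they are.

Things in the scene. Friction and masses are not known exactly. Their poses are not given: they have to be found in the camera images.
- demag: Bench demagnetiser, fixed: blue box 250 (x) x 210 (y) x 50 high with a white open tray fixed centrally on top, 190 x 170 outside, 180 x 160 inside, walls 5 thick, tray floor 55 and tray rim 85 above the table. Origin: centre of the box's underside at table height; z up.
- station: Hold-to-run station, fixed: yellow box 90 x 90 x 50 high with the green mushroom plunger in the middle of its top. Origin: centre of its underside at table height; z up.
- plunger (a joint): Travel of the station's spring plunger in m, straight down: 0 released, 0.010 half way, 0.020 bottomed. The spring pushes back with about 3 N when touched, 5.5 N half way, 8 N at the bottom, and returns it when let go. Its 20 dia stem has an orange lower half, which has just sunk into the yellow box when the plunger is half way.
- plunger_top (a point): Centre of the flat top of the plunger's green cap (44 dia, 12 thick); 88 above the table when released, 78 half way. Moves with the plunger.
- coaster: Round cork coaster, fixed, 120 dia x 4 thick, on which the cup stands. Origin: centre of its underside at table height; z up.
- cup: Loose flared aluminium cup, open on top: base 56 dia, rim 92 dia, 45 high, walls 3, base 4, sides flaring 22 degrees, smooth inside; about 0.12 kg. On its -x side a red flat handle: an upright plate 10 thick (y), from 40 to 86 out from the cup's axis and 18 to 48 above its underside. Origin: centre of its underside; z is the cup's axis, up when it stands.
- cup_handle (a point): Point in the middle of the cup's red handle to grip: cup frame (-66, 0, 36).
- cup_lip (a point): Point of the cup's rim farthest from the handle, over which it pours when tipped away from the handle: cup frame (46, 0, 45).
- spacer0: One of five loose steel spacers, short cylinders 14 dia x 12 with a dark bore at each end, about 14 g; at the start all five are in the cup. Origin: its centre; z along its axis.
- spacer1: One of five loose steel spacers, short cylinders 14 dia x 12 with a dark bore at each end, about 14 g; at the start all five are in the cup. Origin: its centre; z along its axis.
- spacer2: One of five loose steel spacers, short cylinders 14 dia x 12 with a dark bore at each end, about 14 g; at the start all five are in the cup. Origin: its centre; z along its axis.
- spacer3: One of five loose steel spacers, short cylinders 14 dia x 12 with a dark bore at each end, about 14 g; at the start all five are in the cup. Origin: its centre; z along its axis.
- spacer4: One of five loose steel spacers, short cylinders 14 dia x 12 with a dark bore at each end, about 14 g; at the start all five are in the cup. Origin: its centre; z along its axis.
- vial: Bystander, loose: amber glass vial with a brass-coloured cap, 36 dia x 75 high. Origin: centre of its underside.
- flask: Bystander, loose: clear plastic bottle with a red cap, 60 dia x 120 high. Origin: centre of its underside.
- spool: Bystander, loose: yellow solder-wire spool, 52 dia x 40 high, standing on a flange. Origin: centre of its underside.
- dish: Bystander, loose: round glass dish, 90 dia x 40 high. Origin: centre of its underside.
Things that resemble listed ones, but are neither listed nor needed, are in the scene too. Leave any pink look-alike of the cup alone. Of the things shaped like the station, the yellow one is meant.

How it is judged:
By the outcome, as a careful person would: the job done as asked, in the order asked, and still so for the second after the job is handed in, while the arm keeps its last pose, push and grip.
It also fails if it takes over 72 s, if anything falls off the work surface, if the arm or the gripper's body presses on something with over 40 N, if the wrist force passes 120 N, or if a joint passes its speed limit or range.

## Working session

There is one attempt and no reset: what is moved stays moved. The work goes in short steps, Python scripts to look and compute and a shell command to move; the robot and the scene stay as the last step left them, time stands still between calls to the robot, and variables do not carry over. Pictures are saved under pics/ and viewed, at most 11 in all, crops included, and the job is handed in when it is done.

```bash
ls; mkdir -p pics; cat > h.py <<'E'
import numpy as np,cv2
from station import monitor,eyes,job,manip
from scipy.spatial.transform import Rotation as R
def snap(n):
    s=eyes.snapshot(n); cv2.imwrite
    return s
def save(s,name,crop=None,k=1):
    im=s["pixels"][:,:,::-1]
    if crop: a,b,c,d=crop; im=im[b:d,a:c]
    cv2.imwrite("pics/"+name,cv2.resize(im,None,fx=k,fy=k,interpolation=cv2.INTER_CUBIC))
def att(s):
    A=np.array(s["attitude"]); return A if A.shape==(3,3) else R.from_quat(A).as_matrix()
def rays(s,uv):
    K=np.array(s["intrinsics"]); uv=np.atleast_2d(np.array(uv,float))
    xy=cv2.undistortPoints(uv.reshape(-1,1,2),K,np.array([s["k1"],0,0,0.])).reshape(-1,2)
    return np.c_[xy,np.ones(len(xy))]@att(s).T
def plane(s,uv,z):
    d=rays(s,uv); e=np.array(s["eye"]); return e+d*((z-e[2])/d[:,2])[:,None]
def pts(s,uv):
    uv=np.atleast_2d(uv); z=s["depth"][uv[:,1].astype(int),uv[:,0].astype(int)]
    return np.array(s["eye"])+rays(s,uv)*z[:,None]
def proj(s,P):
    p=(np.atleast_2d(P)-s["eye"])@att(s); xy=p[:,:2]/p[:,2:]
    r2=(xy**2).sum(1)[:,None]; xy=xy*(1+s["k1"]*r2); K=np.array(s["intrinsics"])
    return xy*[K[0,0],K[1,1]]+[K[0,2],K[1,2]]
E
python3 - <<'E'
from h import *
for n in("scene","top"):
    s=snap(n); save(s,n+"0.png",k=1.5); print(n,s["eye"],s["attitude"],s["intrinsics"],s["k1"])
print(manip.nose_length, monitor.sense())
E
```

```text
pics
scene [1.06925954 0.46777828 1.06099306] [ 0.39387819  0.87013521 -0.27017517 -0.12136745] [[392.84128365   0.         247.54038738]
 [  0.         392.84128365 190.18000833]
 [  0.           0.           1.        ]] -0.04822480543596511
top [0.3970354  0.00520843 1.37523147] [ 0.71199836 -0.70062417  0.03320991 -0.03288175] [[412.1330165    0.         253.31714556]
 [  0.         412.1330165  195.03035201]
 [  0.           0.           1.        ]] -0.01645398775274578
0.014 {'t': 0.1, 'q': array([ 1.09751055e+00,  5.28371132e-01,  1.43378501e+00, -3.55475104e-05,
        1.18140269e+00, -1.78459818e-01]), 'qd': array([-0.00045205, -0.00178055, -0.00336936, -0.00228061,  0.00090566,
        0.00129046]), 'tau': array([ 2.77529589e-04, -4.43306136e+01, -1.78586876e+01, -1.93330616e-04,
        3.86410975e-03, -1.59817386e-06]), 'tcp_pos': array([0.18127624, 0.59748191, 0.24442927]), 'tool_rot': array([ 1.46872905e-01,  9.89154883e-01, -9.36612558e-04, -2.99150411e-04]), 'force': array([ 0.22839462, -0.02856331,  0.29629222]), 'ft_torque': array([-0.04355694,  0.03132478,  0.01977079]), 'gripper_force': 0.0, 'finger_gap': 0.997531452964209}
```

View pics/top0.png

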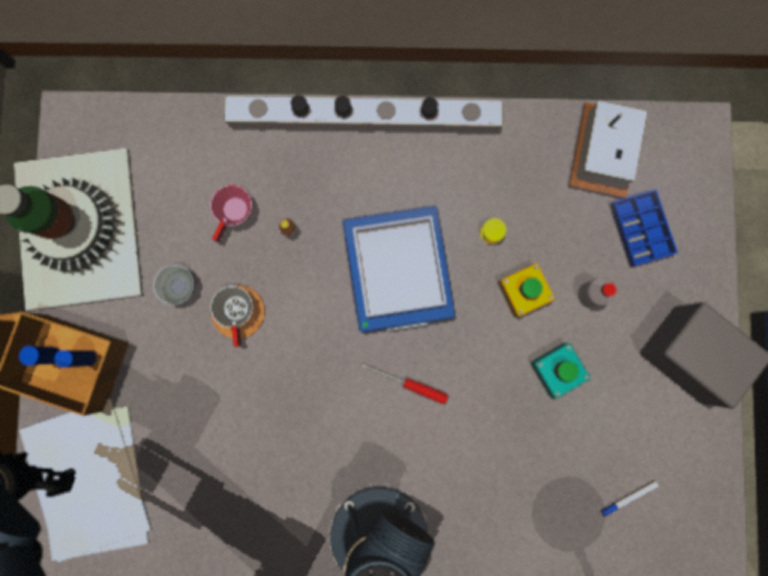

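View pics/scene0.png

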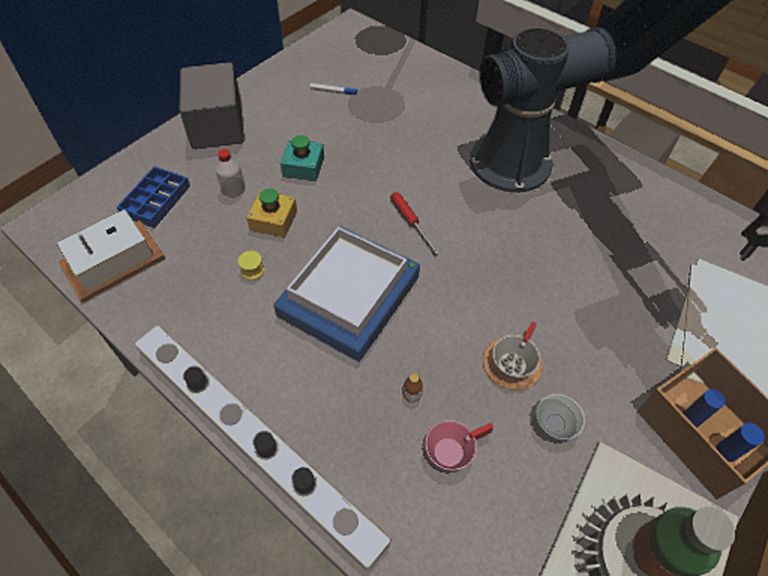

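Two candidates for the cup: the grey cup with spacers on the cork at top-view (235,308), and the pink look-alike at (232,207). The grey one fits, since it holds spacers and stands on cork. For the station, the yellow one at (527,290) is meant, not the teal one at (562,370). Coordinates are in the 1.5x picture. I'll measure these and take one crop to confirm.

```bash
python3 - <<'E'
from h import *
s=snap("top"); im=s["pixels"]; save(s,"crop1.png",(120,170,380,290),3)
hsv=cv2.cvtColor(im,cv2.COLOR_RGB2HSV); H,S,V=[hsv[...,i].astype(int) for i in range(3)]
vv,uu=np.mgrid[:384,:512]; P=pts(s,np.c_[uu.ravel(),vv.ravel()]).reshape(384,512,3)
def blob(m,box,name,z,disp=True):
    a,b,c,d=box; k=np.zeros(m.shape,np.uint8); k[b:d,a:c]=m[b:d,a:c]
    n,l,st,ce=cv2.connectedComponentsWithStats(k); i=1+st[1:,4].argmax()
    cnt=cv2.findContours((l==i).astype(np.uint8),0,2)[0][0]
    uv=cnt.reshape(-1,2).astype(float); w=plane(s,uv,z); 
    r=cv2.minAreaRect((w[:,:2]*1000).astype(np.float32)); c=cv2.minEnclosingCircle((w[:,:2]*1000).astype(np.float32))
    print(name,st[i,4],"rect",np.round(r[0],1),np.round(r[1],1),round(r[2],1),"circ",np.round(c[0],1),round(c[1],1)); return w
red=((H<8)|(H>172))&(S>140)&(V>90)
w=blob(red,(140,200,180,240),"handle",0.052)
print(np.round(w[:,:2].min(0),3),np.round(w[:,:2].max(0),3))
blob((H>5)&(H<20)&(S>90)&(V>70),(135,180,180,230),"coaster",0.004)
blob((H>100)&(H<120)&(S>120),(220,130,310,230),"demag",0.05)
blob((H>20)&(H<32)&(S>150),(325,170,375,220),"station",0.05)
blob((H>45)&(H<80)&(S>120),(325,170,375,220),"plunger",0.088)
# rim by depth
Q=P[180:230,130:185].reshape(-1,3); Q=Q[(Q[:,2]>0.044)&(Q[:,2]<0.054)&(Q[:,1]>0.2)]
print("rimpts",len(Q),np.round(Q.min(0),3),np.round(Q.max(0),3))
m=(P[...,2]>0.02)&(P[...,2]<0.09)
for nm,z,box in(("vial",.075,(180,140,200,165)),("spool",.04,(315,140,345,168)),("flask",.12,(380,175,415,210)),("dish",.04,(98,170,135,208))):
    q=P[box[1]:box[3],box[0]:box[2]].reshape(-1,3); q=q[q[:,2]>0.015]; print(nm,np.round(q.min(0),3),np.round(q.max(0),3))
E
```

```text
handle 49 rect [424.5 314.5] [42.8 11.8] 10.3 circ [424.5 314.5] 21.5
[0.404 0.309] [0.445 0.323]
coaster 286 rect [480. 291.] [117.1  56.8] 2.1 circ [479.1 315.6] 58.6
demag 1229 rect [574.8 -32.7] [245.4 205.6] 9.8 circ [574.8 -32.2] 155.6
station 559 rect [ 533.8 -311.7] [89.2 88. ] 26.5 circ [ 533.6 -310.9] 58.5
plunger 135 rect [ 532.5 -310.7] [37.8 38.2] 89.7 circ [ 532.8 -311. ] 20.9
rimpts 148 [0.407 0.28  0.044] [0.53  0.371 0.054]
vial [0.397 0.005 0.015] [0.679 0.228 1.375]
spool [ 0.397 -0.268  0.034] [0.689 0.005 1.375]
flask [ 0.397 -0.488  0.015] [0.557 0.005 1.375]
dish [0.397 0.005 0.015] [0.575 0.501 1.375]
```

View pics/crop1.png

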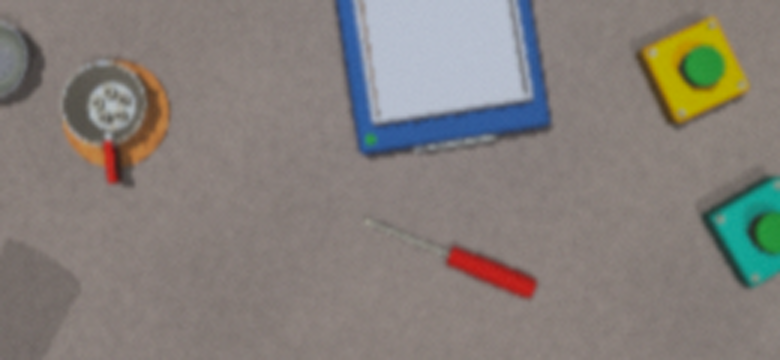

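The crop shows the grey cup with five spacers on the cork, its handle at crop (111,160), and the yellow station with its plunger at crop (703,65). These are the right objects. Next I move behind and above the handle, with the tool turned to the handle and tilted 30° forward.

```bash
python3 -m pendant '[[[-0.043,-0.0344,0.0069,0,0,0,1],[-0.043,-0.0344,0.0069,0,0,0,1],[-0.043,-0.0344,0.0069,0,0,0,1],[-0.043,-0.0344,0.0069,0,0,0,1],[-0.043,-0.0344,0.0069,0,0,0,1],[-0.043,-0.0344,0.0069,0,0,0,1],[-0.043,-0.0344,0.0069,0,0,0,1],[-0.043,-0.0344,0.0069,0,0,0,1],[0,0,0,0,0,-0.98,0.7],[0,0,0,0,0,-0.98,0.7],[0,0,0,0,0,-0.98,0.7],[0,0,0,0,0,-0.98,0.7],[0,0,0,0,-0.87,0,0.7],[0,0,0,0,-0.87,0,0.7],[0,0,0,0,-0.87,0,0.7],[0,0,0,0,-0.87,0,0.7],[0,0,0,0,-0.87,0,0.7],[0,0,0,0,0,0,0.7]]]'
cat >> h.py <<'E'
def info(target=None):
    m=monitor.sense(); Rm=R.from_quat(m["tool_rot"]).as_matrix()
    print("t",m["t"],"q",np.round(m["q"],2),"tcp",np.round(m["tcp_pos"],4),"F",np.round(m["force"],1),"gap",round(m["finger_gap"],3),"gf",m["gripper_force"])
    print("axes x,y,z:",np.round(Rm.T,3).tolist())
    if target is not None: print("to target in tool units:",np.round(Rm.T@(np.array(target)-m["tcp_pos"])/0.8,4))
    return m,Rm
E
python3 - <<'E'
from h import *
info()
s=snap("scene"); save(s,"s1.png",(250,120,512,320),2.5)
E
```

```text
t: 1.95
tcp_pos: [0.3808, 0.3033, 0.2003]
tool_rot: [-0.084, 0.969, 0.013, 0.233]
force: [0.5, -0.3, 0.3]
finger_gap: 0.701
gripper_force: 0.0
t 1.95 q [ 0.55  0.35  2.1  -0.62  0.31 -0.64] tcp [0.3808 0.3033 0.2003] F [ 0.5 -0.3  0.3] gap 0.701 gf 0.0
axes x,y,z: [[-0.877, -0.157, -0.454], [-0.169, 0.985, -0.013], [0.449, 0.065, -0.891]]
```

```bash
cat > kin.py <<'E'
import numpy as np
from scipy.optimize import least_squares
from scipy.spatial.transform import Rotation as R
C=R.from_euler('z',-90,degrees=True)
def fk(q,p):
    h,L1,L2,d,e=p
    a=R.from_euler('z',q[0]); b=a*R.from_euler('y',q[1]); c=b*R.from_euler('y',q[2])
    P=np.array([0,0,h])+b.apply([0,0,L1])+c.apply([e,0,L2])
    T=c*R.from_euler('z',q[3])*R.from_euler('y',q[4])*R.from_euler('z',q[5])*C
    return P+T.apply([0,0,d]),T
D=[([1.09751,.52837,1.433785,-3.6e-5,1.1814,-.17846],[.18127624,.59748,.24443],[1.46872905e-01,9.89154883e-01,-9.36612558e-04,-2.99150411e-04])]
from station import monitor
m=monitor.sense(); D.append((m["q"],m["tcp_pos"],m["tool_rot"]))
def fit():
    f=lambda p:np.r_[np.concatenate([(fk(q,p)[0]-x) for q,x,_ in D]),1e-3*(p-[.3,.4,.4,.25,0])]
    r=least_squares(f,[.3,.4,.4,.25,0]); return r.x
lo=np.array([-3.08,-.75,.22,-1.43,0,-2.85]);hi=np.array([3.08,2.2,2.44,4.57,2.65,2.85])
def ik(x,T,p,q0):
    f=lambda q:np.r_[(fk(q,p)[0]-x)*3,(T.inv()*fk(q,p)[1]).as_rotvec()]
    r=least_squares(f,np.clip(q0,lo+.001,hi-.001),bounds=(lo,hi)); return r.x,np.abs(r.fun).max()
E
python3 - <<'E'
from kin import *
p=fit(); print(p)
for q,x,o in D: P,T=fk(q,p); print(P-x,(R.from_quat(o).inv()*T).as_rotvec())
def pose(az,tilt): # tilt: mouth tips by tilt deg ; tool pretilt -PT
    cx=np.array([np.cos(az),np.sin(az),0]); cz=np.array([0,0,1.]); cy=np.cross(cz,cx)
    B=R.from_matrix(np.c_[-cx,cy,-cz]) # vertical tool, x=-cupx,y=cupy
    return R.from_rotvec(cy*tilt)*B
q=D[1][0]; r=np.radians
for pt in (0,15,28):
    qq=q; h=np.array([.421,.314,.2])
    for z in (.2,.1,.042):
        qq,e=ik([.421,.314,z],pose(r(10),r(-pt)),p,qq); print(pt,z,np.round(qq,2),round(e,4))
    for z,az,x,y,t in [(.2,10,.42,.31,0),(.25,10,.42,.31,0),(.25,-20,.46,.2,0),(.25,-60,.54,.1,0),(.25,-90,.57,.03,0),(.25,-90,.57,.03,30),(.25,-90,.57,.03,60),(.25,-90,.57,.03,90),(.25,-90,.57,.03,110)]:
        qq,e=ik([x,y,z],pose(r(az),r(t-pt)),p,qq); print(pt,z,az,t,np.round(qq,2),round(e,4))
E
```

```text
[-1.42218386  1.05422086 -0.08175336 -0.3423978  -0.41387995]
[ 9.87804566e-02 -5.05836630e-02  1.15433742e-05] [ 1.71393734e-06 -5.80694940e-06 -3.14159246e+00]
[ 1.85117334e-06 -1.71594538e-05 -9.81943579e-06] [-1.74393425e-16  4.57782740e-16 -3.14159265e+00]
0 0.2 [ 0.64  0.61  0.97 -0.    1.56  2.04] 0.0
0 0.1 [ 0.64  0.72  0.63 -0.    1.79  2.04] 0.0
0 0.042 [0.64 0.77 0.47 0.   1.9  2.04] 0.0
0 0.2 10 0 [0.64 0.61 0.97 0.   1.57 2.03] 0.0
0 0.25 10 0 [ 0.64  0.53  1.2  -0.    1.41  2.03] 0.0
0 0.25 -20 0 [ 0.41  0.53  1.16 -0.    1.45  2.33] 0.0
0 0.25 -60 0 [ 0.18  0.53  1.27 -0.    1.34  2.8 ] 0.0
0 0.25 -90 0 [-0.08  0.55  1.22 -0.1   1.4   2.85] 0.2255
0 0.25 -90 30 [0.32 0.32 2.08 0.75 0.73 2.85] 0.0978
0 0.25 -90 60 [0.48 0.38 1.84 1.08 0.9  2.85] 0.2563
0 0.25 -90 90 [0.57 0.38 1.77 1.36 1.01 2.76] 0.4607
0 0.25 -90 110 [0.61 0.37 1.77 1.53 1.1  2.63] 0.6215
15 0.2 [ 0.58  0.6   1.19 -0.11  1.11  2.01] 0.0
15 0.1 [ 0.58  0.74  0.79 -0.1   1.38  1.98] 0.0
15 0.042 [ 0.58  0.8   0.61 -0.1   1.49  1.97] 0.0
15 0.2 10 0 [ 0.57  0.6   1.18 -0.11  1.12  2.  ] 0.0
15 0.25 10 0 
[... 419 characters left out ...]
73] 0.5019
28 0.2 [ 0.57  0.31  2.37 -1.43  0.15 -2.85] 0.1587
28 0.1 [ 0.57  0.34  2.33 -1.43  0.15 -2.85] 0.111
28 0.042 [ 0.57  0.4   2.2  -1.43  0.14 -2.85] 0.2477
28 0.2 10 0 [ 0.56  0.31  2.37 -1.43  0.14 -2.85] 0.1561
28 0.25 10 0 [ 0.56  0.3   2.37 -1.43  0.14 -2.85] 0.2934
28 0.25 -20 0 [ 0.25  0.27  2.37 -1.28  0.27 -2.85] 0.2532
28 0.25 -60 0 [-0.05  0.29  2.25 -0.91  0.51 -2.85] 0.1743
28 0.25 -90 0 [-0.21  0.33  2.04 -0.67  0.81 -2.85] 0.0568
28 0.25 -90 30 [ 0.05  0.26  2.3  -0.14  0.57 -2.85] 0.1228
28 0.25 -90 60 [ 0.37  0.52  1.35  0.52  1.2  -2.85] 0.1131
28 0.25 -90 90 [ 0.51  0.5   1.37  0.85  1.11 -2.85] 0.2993
28 0.25 -90 110 [ 0.57  0.5   1.35  1.02  1.08 -2.85] 0.4926
```

View pics/s1.png

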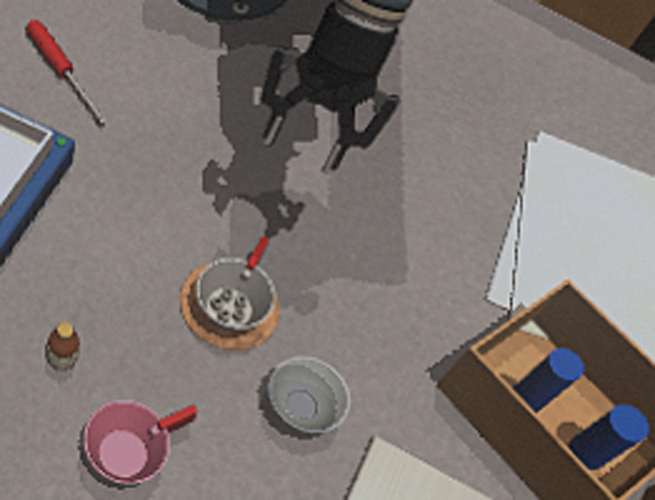

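The picture shows the open gripper behind and above the red handle at crop (258,252), with the cup undisturbed. My arm model needs a lateral offset, so I'll refit it with a few small readings on the way in.

```bash
sed -i "s/'z',-90,/'z',90,/; s/h,L1,L2,d,e=p/h,L1,L2,d,e,o=p/; s/b.apply(\[0,0,L1\])/b.apply([0,o,L1])/; s/\[.3,.4,.4,.25,0\]/[.3,.4,.4,.25,0,.1]/g" kin.py
cat > plan.py <<'E'
from kin import *
import sys
p=fit(); print(np.round(p,4))
for q,x,o in D: P,T=fk(q,p); print(np.round(P-x,4),np.round((R.from_quat(o).inv()*T).as_rotvec(),4))
def pose(az,tilt):
    cx=np.array([np.cos(az),np.sin(az),0]); cz=np.array([0,0,1.]); cy=np.cross(cz,cx)
    return R.from_rotvec(cy*tilt)*R.from_matrix(np.c_[-cx,cy,-cz])
q=D[1][0]; r=np.radians
if __name__=="__main__":
  for pt in (0,15,28):
    qq=q
    for z in (.2,.1,.042):
        qq,e=ik([.421,.314,z],pose(r(10),r(-pt)),p,qq); print(pt,z,np.round(qq,2),round(e,4))
    for z,az,x,y,t in [(.25,10,.42,.31,0),(.25,-20,.46,.2,0),(.25,-60,.54,.1,0),(.25,-90,.57,.03,0),(.25,-90,.57,.03,30),(.25,-90,.57,.03,60),(.25,-90,.57,.03,90),(.25,-90,.57,.03,110)]:
        qq,e=ik([x,y,z],pose(r(az),r(t-pt)),p,qq); print(pt,z,az,t,np.round(qq,2),round(e,4))
E
python3 plan.py
```

```text
[0.2742 0.588  0.3917 0.2827 0.1141 0.111 ]
[-0. -0.  0.] [-0. -0.  0.]
[ 0. -0. -0.] [ 0.  0. -0.]
0 0.2 [ 0.43  0.46  1.73 -0.    0.96 -1.32] 0.0
0 0.1 [ 0.43  0.62  1.8  -0.    0.72 -1.32] 0.0
0 0.042 [ 0.43  0.73  1.83 -0.    0.59 -1.32] 0.0
0 0.25 10 0 [ 0.42  0.38  1.68  0.    1.07 -1.32] 0.0
0 0.25 -20 0 [ 0.19  0.36  1.73  0.    1.05 -1.03] 0.0
0 0.25 -60 0 [-0.02  0.42  1.62  0.    1.1  -0.54] 0.0
0 0.25 -90 0 [-0.14  0.45  1.57  0.    1.13 -0.14] 0.0
0 0.25 -90 30 [-0.39  0.51  1.58  0.5   1.3  -0.58] 0.0
0 0.25 -90 60 [-0.54  0.68  1.58  0.84  1.59 -0.85] 0.0
0 0.25 -90 90 [-0.6   0.92  1.57  1.08  1.92 -1.01] 0.0
0 0.25 -90 110 [-0.57  1.08  1.56  1.23  2.15 -1.07] 0.0
15 0.2 [ 0.47  0.4   1.89 -0.13  0.61 -1.18] 0.0
15 0.1 [ 0.47  0.59  1.97 -0.23  0.34 -1.07] 0.0
15 0.042 [ 0.47  0.71  1.99 -0.39  0.2  -0.9 ] 0.0
15 0.25 10 0 [ 0.46  0.31  1.84 -0.11  0.74 -1.21] 0.0
15 0.25 -20 0 [ 0.27  0.3   1.86 -0.22  0.78 -0.81] 0.0
15 0.25 -60 0 [ 0.1   0.41  1.68 -0.29  0.97 -0.27] 0.0
15 0.25 -90 0 [-0.01  0.47  1.56 -0.29  1.13  0.11] 0.0
15 0.25 -90 30 [-0.27  0.46  1.57  0.27  1.19 -0.38] 0.0
15 0.25 -90 60 [-0.48  0.58  1.58  0.69  1.44 -0.74] 0.0
15 0.25 -90 90 [-0.58  0.8   1.58  0.96  1.75 -0.94] 0.0
15 0.25 -90 110 [-0.59  0.96  1.57  1.11  1.97 -1.03] 0.0
28 0.2 [ 0.51  0.39  2.03 -0.55  0.3  -0.74] 0.0
28 0.1 [ 0.52  0.6   2.08 -1.43  0.16  0.17] 0.0242
28 0.042 [ 0.52  0.71  2.03 -1.43  0.16  0.18] 0.0818
28 0.25 10 0 [ 0.51  0.28  1.98 -0.37  0.43 -0.94] 0.0
28 0.25 -20 0 [ 0.36  0.29  1.97 -0.59  0.58 -0.41] 0.0
28 0.25 -60 0 [ 0.21  0.43  1.72 -0.6   0.92  0.04] 0.0
28 0.25 -90 0 [ 0.09  0.52  1.55 -0.53  1.18  0.32] 0.0
28 0.25 -90 30 [-0.16  0.45  1.57  0.04  1.13 -0.18] 0.0
28 0.25 -90 60 [-0.4   0.52  1.58  0.53  1.32 -0.61] 0.0
28 0.25 -90 90 [-0.55  0.7   1.58  0.85  1.62 -0.87] 0.0
28 0.25 -90 110 [-0.59  0.85  1.58  1.02  1.83 -0.98] 0.0
```

```bash
python3 -m pendant '[[[0,0,0,0,0.98,0,0.7],[0,0,0,0,0.98,0,0.7],[0,0,0,0,0.98,0,0.7],[0,0,0,0,0.98,0,0.7],[0,0,0,0,0,0,0.7]]]'
python3 - <<'E'
from h import *
info([.421,.314,.1])
E
sed -i 's/^  for pt.*/  for pt in (0,8):/; s/^    for z,az.*/    for z,az,x,y,t in [(.24,10,.42,.31,0),(.24,-20,.48,.15,0),(.24,-50,.562,-.018,0)]+[(.24,-50,.562,-.018,t) for t in (30,60,90,105,112)]:/' plan.py; python3 plan.py
```

```text
t: 2.5
tcp_pos: [0.3897, 0.3036, 0.2023]
tool_rot: [-0.08, 0.996, -0.005, 0.027]
force: [0.2, 0.6, -0.0]
finger_gap: 0.699
gripper_force: 0.0
t 2.5 q [ 0.45  0.4   1.83 -0.04  0.86 -1.25] tcp [0.3897 0.3036 0.2023] F [ 0.2  0.6 -0. ] gap 0.699 gf 0.0
axes x,y,z: [[-0.986, -0.16, -0.053], [-0.159, 0.987, -0.015], [0.055, -0.006, -0.998]]
to target in tool units: [-0.0338  0.0086  0.1297]
[0.2742 0.588  0.3917 0.2827 0.1141 0.111 ]
[ 0. -0.  0.] [-0. -0.  0.]
[-0.  0. -0.] [0. 0. 0.]
0 0.2 [ 0.43  0.46  1.73  0.    0.96 -1.32] 0.0
0 0.1 [ 0.43  0.62  1.8  -0.    0.72 -1.32] 0.0
0 0.042 [ 0.43  0.73  1.83 -0.    0.59 -1.32] 0.0
0 0.24 10 0 [ 0.42  0.4   1.7  -0.    1.05 -1.32] 0.0
0 0.24 -20 0 [ 0.08  0.37  1.74  0.    1.03 -1.14] 0.0
0 0.24 -50 0 [-0.23  0.45  1.6  -0.    1.09 -0.93] 0.0
0 0.24 -50 30 [-0.36  0.63  1.37  0.25  1.61 -1.11] 0.0
0 0.24 -50 60 [-0.43  0.85  1.19  0.44  2.06 -1.12] 0.0
0 0.24 -50 90 [-0.45  1.07  1.11  0.67  2.42 -1.04] 0.0
0 0.24 -50 105 [-0.44  1.16  1.11  0.82  2.56 -0.95] 0.0
0 0.24 -50 112 [-0.44  1.2   1.13  0.91  2.62 -0.91] 0.0
8 0.2 [ 0.45  0.42  1.82 -0.05  0.77 -1.26] 0.0
8 0.1 [ 0.45  0.6   1.89 -0.08  0.52 -1.23] 0.0
8 0.042 [ 0.45  0.71  1.92 -0.1   0.38 -1.21] 0.0
8 0.24 10 0 [ 0.44  0.35  1.78 -0.05  0.87 -1.28] 0.0
8 0.24 -20 0 [ 0.12  0.33  1.81 -0.08  0.87 -1.06] 0.0
8 0.24 -50 0 [-0.19  0.42  1.66 -0.11  0.95 -0.83] 0.0
8 0.24 -50 30 [-0.33  0.57  1.42  0.2   1.48 -1.08] 0.0
8 0.24 -50 60 [-0.41  0.79  1.23  0.38  1.95 -1.13] 0.0
8 0.24 -50 90 [-0.45  1.01  1.12  0.6   2.33 -1.07] 0.0
8 0.24 -50 105 [-0.45  1.11  1.11  0.74  2.49 -1.  ] 0.0
8 0.24 -50 112 [-0.44  1.16  1.11  0.81  2.55 -0.96] 0.0
```

```bash
python3 -m pendant '[[[-0.0085,0.0021,0.0324,0,0,0,0.6],[-0.0085,0.0021,0.0324,0,0,0,0.6],[-0.0085,0.0021,0.0324,0,0,0,0.6],[-0.0085,0.0021,0.0324,0,0,0,0.6],[0,0,0,0,0,0,0.6],[0,0,0,0,0,0,0.6]]]'
python3 - <<'E'
from h import *
info([.421,.314,.035])
s=snap("scene"); save(s,"s2.png",(290,190,410,280),6)
E
```

```text
t: 3.1
tcp_pos: [0.4148, 0.3112, 0.0986]
tool_rot: [-0.081, 0.996, -0.008, 0.024]
force: [-0.4, -1.1, -0.5]
finger_gap: 0.6
gripper_force: 0.0
t 3.1 q [ 0.45  0.61  1.84 -0.05  0.65 -1.25] tcp [0.4148 0.3112 0.0986] F [-0.4 -1.1 -0.5] gap 0.6 gf 0.0
axes x,y,z: [[-0.986, -0.162, -0.047], [-0.161, 0.987, -0.02], [0.049, -0.012, -0.999]]
to target in tool units: [-0.0045  0.0038  0.0798]
```

View pics/s2.png

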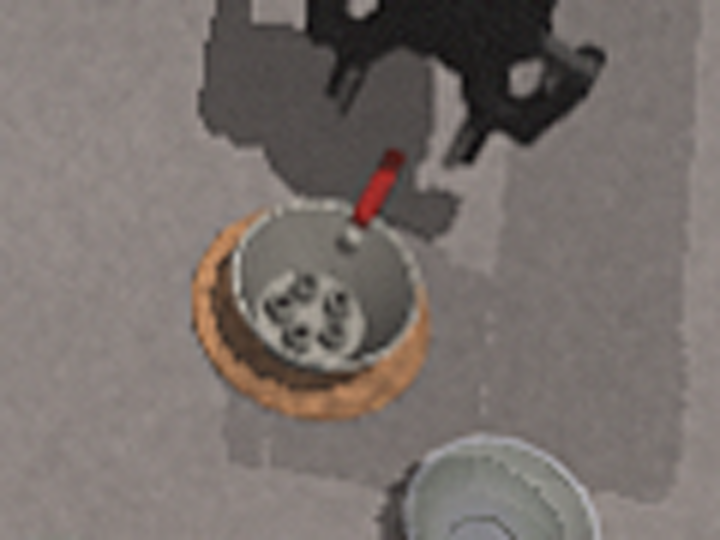

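Crop s2 shows the open fingertips at (340,90) and (465,150), straddling the red handle at (378,190). I'll descend and grip.

```bash
python3 -m pendant '[[[-0.0011,0.001,0.02,0,0,0,0.6],[-0.0011,0.001,0.02,0,0,0,0.6],[-0.0011,0.001,0.02,0,0,0,0.6],[-0.0011,0.001,0.02,0,0,0,0.6],[0,0,0,0,0,0,0.6],[0,0,0,0,0,0,0],[0,0,0,0,0,0,0],[0,0,0,0,0,0,0],[0,0,0,0,0,0,0],[0,0,0,0,0,0,0],[0,0,0,0,0,0,0],[0,0,0,0,0,0,0],[0,0,0,0,0,0,0]]]' 90
python3 - <<'E'
from h import *
info([.421,.314,.035])
E
```

```text
t: 4.45
tcp_pos: [0.4223, 0.3146, 0.0362]
tool_rot: [-0.081, 0.996, -0.008, 0.026]
force: [-1.0, 0.1, 6.2]
finger_gap: 0.101
gripper_force: 87.8
t 4.45 q [ 0.45  0.73  1.85 -0.07  0.52 -1.23] tcp [0.4223 0.3146 0.0362] F [-1.   0.1  6.2] gap 0.101 gf 87.75621771812439
axes x,y,z: [[-0.986, -0.161, -0.05], [-0.161, 0.987, -0.019], [0.053, -0.011, -0.999]]
to target in tool units: [ 0.0018 -0.0005  0.0014]
```

```bash
python3 -m pendant '[[[0,0,-0.015,0,0,0,0],[0,0,-0.03,0,0,0,0],[0,0,-0.035,0,0,0,0],[0,0,-0.035,0,0,0,0],[0,0,-0.035,0,0,0,0],[0,0,-0.035,0,0,0,0],[0,0,-0.035,0,0,0,0],[0,0,-0.03,0,0,0,0],[0,0,-0.015,0,0,0,0],[0,0,0,0,0,0,0]]]'
python3 - <<'E'
from h import *
m,Rm=info([.562,-.018,.24])
s=snap("scene"); save(s,"s3.png",(270,100,430,250),4)
E
sed -i 's/-50,/-60,/g' plan.py; python3 plan.py | tail -8
```

```text
t: 5.45
tcp_pos: [0.4115, 0.3171, 0.2485]
tool_rot: [-0.081, 0.996, -0.007, 0.026]
force: [-0.2, -0.4, -2.5]
finger_gap: 0.103
gripper_force: 87.9
t 5.45 q [ 0.46  0.37  1.72 -0.04  1.01 -1.25] tcp [0.4115 0.3171 0.2485] F [-0.2 -0.4 -2.5] gap 0.103 gf 87.86423921585083
axes x,y,z: [[-0.986, -0.162, -0.052], [-0.161, 0.987, -0.019], [0.054, -0.01, -0.998]]
to target in tool units: [-0.1172 -0.4434  0.0251]
8 0.24 10 0 [ 0.44  0.35  1.78 -0.05  0.87 -1.28] 0.0
8 0.24 -20 0 [ 0.12  0.33  1.81 -0.08  0.87 -1.06] 0.0
8 0.24 -60 0 [-0.18  0.43  1.65 -0.13  0.98 -0.63] 0.0
8 0.24 -60 30 [-0.36  0.56  1.46  0.24  1.43 -0.95] 0.0
8 0.24 -60 60 [-0.46  0.76  1.3   0.47  1.86 -1.04] 0.0
8 0.24 -60 90 [-0.5   0.98  1.21  0.7   2.22 -1.01] 0.0
8 0.24 -60 105 [-0.5   1.09  1.2   0.83  2.38 -0.97] 0.0
8 0.24 -60 112 [-0.5   1.13  1.2   0.9   2.44 -0.95] 0.0
```

View pics/s3.png

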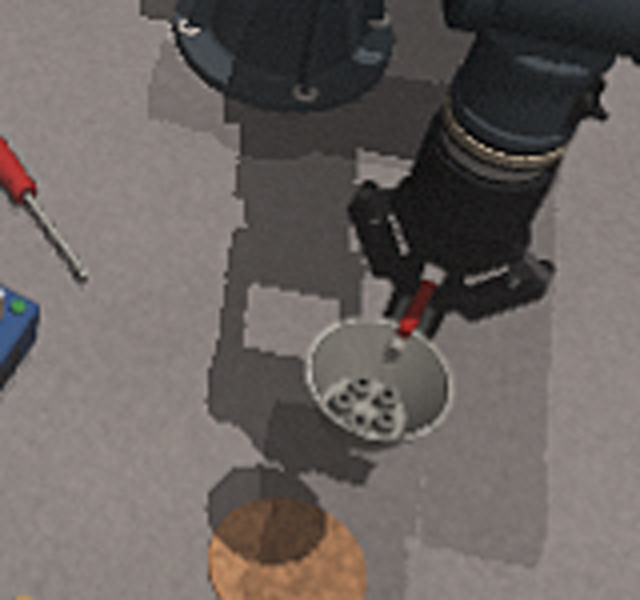

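The cup is lifted level and all five spacers are visible inside, around crop (365,405). I'll carry it over the tray and turn it.

```bash
python3 -m pendant '[[[-0.006,-0.022,0.0007,0,0,0,0],[-0.0117,-0.0443,0.0015,0,0,0,0],[-0.0117,-0.0443,0.0015,0,0,0,0],[-0.0117,-0.0443,0.0015,0,0,0,0],[-0.0117,-0.0443,0.0015,0,0,0,0],[-0.0117,-0.0443,0.0015,0,0,0,0],[-0.0117,-0.0443,0.0015,0,0,0,0],[-0.0117,-0.0443,0.0015,0,0,0,0],[-0.0117,-0.0443,0.0015,0,0,0,0],[-0.0117,-0.0443,0.0015,0,0,0,0],[-0.006,-0.022,0.0007,0,0,0,0]]]' && python3 -m pendant '[[[0,0,0,0,0,0.5,0],[0,0,0,0,0,0.95,0],[0,0,0,0,0,0.95,0],[0,0,0,0,0,0.95,0],[0,0,0,0,0,0.95,0],[0,0,0,0,0,0.95,0],[0,0,0,0,0,0.95,0],[0,0,0,0,0,0.95,0],[0,0,0,0,0,0.95,0],[0,0,0,0,0,0.95,0],[0,0,0,0,0,0.95,0],[0,0,0,0,0,0.5,0],[0,0,0,0,0,0,0]]]'
python3 - <<'E'
from h import *
m,Rm=info([.565,-.016,.245])
E
```

```text
t: 6.6
tcp_pos: [0.5614, -0.0204, 0.2444]
tool_rot: [-0.079, 0.997, -0.008, 0.023]
force: [0.6, 1.0, -1.1]
finger_gap: 0.104
gripper_force: 88.0
t: 7.9
tcp_pos: [0.5599, -0.0168, 0.2449]
tool_rot: [0.522, 0.853, 0.008, 0.023]
force: [-0.5, 0.8, -3.3]
finger_gap: 0.101
gripper_force: 88.0
t 7.9 q [-0.23  0.42  1.63  0.    1.04 -0.7 ] tcp [ 0.5599 -0.0168  0.2449] F [-0.5  0.8 -3.3] gap 0.101 gf 88.01492929458618
axes x,y,z: [[-0.455, 0.89, -0.031], [0.889, 0.456, 0.037], [0.047, -0.011, -0.999]]
to target in tool units: [-0.002   0.0061  0.0002]
```

```bash
python3 -m pendant '[[[0,0,0,0,0.5,0,0],[0,0,0,0,1,0,0],[0,0,0,0,1,0,0],[0,0,0,0,1,0,0],[0,0,0,0,1,0,0],[0,0,0,0,1,0,0],[0,0,0,0,1,0,0],[0,0,0,0,1,0,0],[0,0,0,0,1,0,0],[0,0,0,0,0.7,0,0],[0,0,0,0,0.7,0,0],[0,0,0,0,0.7,0,0],[0,0,0,0,0.7,0,0],[0,0,0,0,0.7,0,0],[0,0,0,0,0.7,0,0],[0,0,0,0,0.7,0,0],[0,0,0,0,0.7,0,0],[0,0,0,0,0.7,0,0]]]'; python3 -m pendant '[[[0,0,0,0,0.6,0,0],[0,0,0,0,0.4,0,0],[0,0,0,0,0,0,0],[0,0,0,0,0,0,0],[0,0,0,0,0,0,0],[0,0,0,0,0,0,0]]]'
python3 - <<'E'
from h import *
m,Rm=info()
s=snap("scene"); save(s,"s4.png",(170,130,310,250),5)
E
```

```text
t: 9.7
tcp_pos: [0.5613, -0.0175, 0.2452]
tool_rot: [-0.322, -0.556, -0.411, 0.646]
force: [1.0, 0.1, -0.8]
finger_gap: 0.102
gripper_force: 88.3
t: 10.3
tcp_pos: [0.5613, -0.0178, 0.247]
tool_rot: [-0.298, -0.518, -0.429, 0.677]
force: [0.5, -0.1, -1.4]
finger_gap: 0.101
gripper_force: 88.3
t 10.3 q [-0.51  1.13  1.23  0.95  2.45 -0.97] tcp [ 0.5613 -0.0178  0.247 ] F [ 0.5 -0.1 -1.4] gap 0.101 gf 88.34083914756775
axes x,y,z: [[0.095, -0.272, 0.958], [0.889, 0.455, 0.041], [-0.447, 0.848, 0.285]]
```

View pics/s4.png

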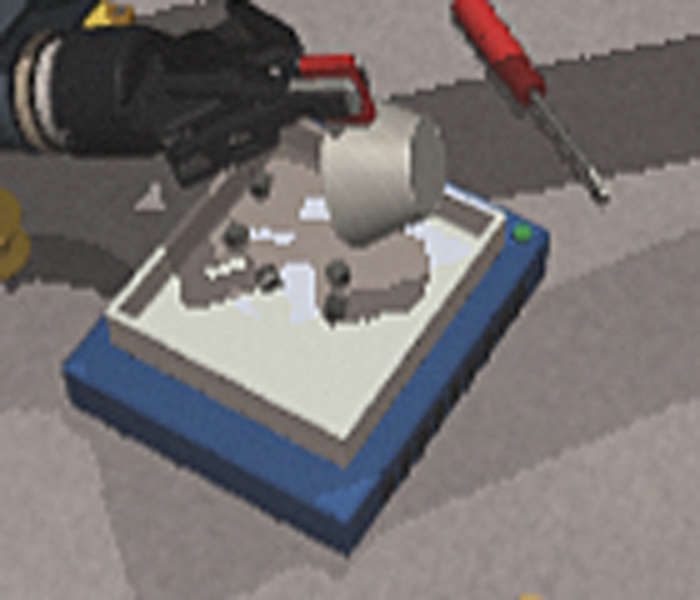

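All five spacers lie in the tray, at crop (260,185), (235,235), (268,278), (338,272) and (335,305), and the cup is empty. I'll turn it upright and carry it back.

```bash
python3 -m pendant '[[[0,0,0,0,-0.5,0,0],[0,0,0,0,-1,0,0],[0,0,0,0,-1,0,0],[0,0,0,0,-1,0,0],[0,0,0,0,-1,0,0],[0,0,0,0,-1,0,0],[0,0,0,0,-1,0,0],[0,0,0,0,-1,0,0],[0,0,0,0,-1,0,0],[0,0,0,0,-1,0,0],[0,0,0,0,-1,0,0],[0,0,0,0,-1,0,0],[0,0,0,0,-1,0,0],[0,0,0,0,-1,0,0],[0,0,0,0,-1,0,0],[0,0,0,0,-1,0,0],[0,0,0,0,-0.27,0,0],[0,0,0,0,0,0,0]]]'; python3 -m pendant '[[[0,0,0,0,0,-0.5,0],[0,0,0,0,0,-0.95,0],[0,0,0,0,0,-0.95,0],[0,0,0,0,0,-0.95,0],[0,0,0,0,0,-0.95,0],[0,0,0,0,0,-0.95,0],[0,0,0,0,0,-0.95,0],[0,0,0,0,0,-0.95,0],[0,0,0,0,0,-0.95,0],[0,0,0,0,0,-0.95,0],[0,0,0,0,0,-0.95,0],[0,0,0,0,0,-0.5,0],[0,0,0,0,0,0,0]]]'
python3 - <<'E'
from h import *
m,Rm=info([.4183,.313,.2])
G=R.from_quat([-0.081,.996,-.008,.026]).as_matrix()
print("turn units",R.from_matrix(Rm.T@G).as_rotvec()/.12)
E
```

```text
t: 12.15
tcp_pos: [0.5601, -0.0165, 0.2468]
tool_rot: [0.521, 0.853, 0.009, 0.022]
force: [-0.1, 0.0, -1.3]
finger_gap: 0.098
gripper_force: 88.1
t: 13.45
tcp_pos: [0.5615, -0.0188, 0.2459]
tool_rot: [-0.08, 0.997, -0.006, 0.024]
force: [0.3, -0.3, -1.5]
finger_gap: 0.097
gripper_force: 88.1
t 13.45 q [-0.23  0.42  1.63  0.    1.04 -1.97] tcp [ 0.5615 -0.0188  0.2459] F [ 0.3 -0.3 -1.5] gap 0.097 gf 88.10641407966614
axes x,y,z: [[-0.986, -0.16, -0.046], [-0.159, 0.987, -0.015], [0.048, -0.008, -0.999]]
to target in tool units: [0.113  0.4388 0.0456]
turn units [ 0.0397251  -0.03882087 -0.01879457]
```

```bash
python3 -m pendant '[[[0.006,0.022,0.001,0,0,0,0],[0.0116,0.0433,0.003,0,0,0,0],[0.0116,0.0433,0.005,0,0,0,0],[0.0116,0.0433,0.005,0,0,0,0],[0.0116,0.0433,0.005,0,0,0,0],[0.0116,0.0433,0.005,0,0,0,0],[0.0116,0.0433,0.005,0,0,0,0],[0.0116,0.0433,0.005,0,0,0,0],[0.0116,0.0433,0.005,0,0,0,0],[0.0116,0.0433,0.005,0,0,0,0],[0.006,0.022,0.001,0,0,0,0],[0,0,0,0,0,0,0],[0,0,0,0,0,0,0]]]'
python3 - <<'E'
from h import *
m,Rm=info([.416,.308,.052])
E
```

```text
t: 14.75
tcp_pos: [0.4147, 0.3096, 0.2001]
tool_rot: [-0.081, 0.996, -0.006, 0.024]
force: [0.6, 0.3, -0.4]
finger_gap: 0.101
gripper_force: 88.1
t 14.75 q [ 0.44  0.44  1.77 -0.04  0.89 -1.27] tcp [0.4147 0.3096 0.2001] F [ 0.6  0.3 -0.4] gap 0.101 gf 88.10821652412415
axes x,y,z: [[-0.986, -0.162, -0.046], [-0.161, 0.987, -0.017], [0.048, -0.009, -0.999]]
to target in tool units: [0.0072 0.0009 0.185 ]
```

```bash
python3 -m pendant '[[[0.0012,0,0.03,0,0,0,0],[0.0012,0,0.03,0,0,0,0],[0.0012,0,0.03,0,0,0,0],[0.0012,0,0.03,0,0,0,0],[0.0012,0,0.03,0,0,0,0],[0.0012,0,0.02,0,0,0,0],[0,0,0.01,0,0,0,0],[0,0,0.01,0,0,0,0],[0,0,0,0,0,0,0]]]'
python3 - <<'E'
from h import *
m,Rm=info([.416,.308,.036])
s=snap("scene"); save(s,"s5.png",(290,190,410,280),6)
E
```

```text
t: 15.65
tcp_pos: [0.4173, 0.3066, 0.0478]
tool_rot: [-0.08, 0.996, -0.007, 0.024]
force: [-0.3, -0.6, -1.6]
finger_gap: 0.102
gripper_force: 88.2
t 15.65 q [ 0.43  0.71  1.87 -0.06  0.53 -1.25] tcp [0.4173 0.3066 0.0478] F [-0.3 -0.6 -1.6] gap 0.102 gf 88.17503571510315
axes x,y,z: [[-0.986, -0.16, -0.046], [-0.16, 0.987, -0.017], [0.048, -0.009, -0.999]]
to target in tool units: [0.0021 0.0022 0.0146]
```

View pics/s5.png

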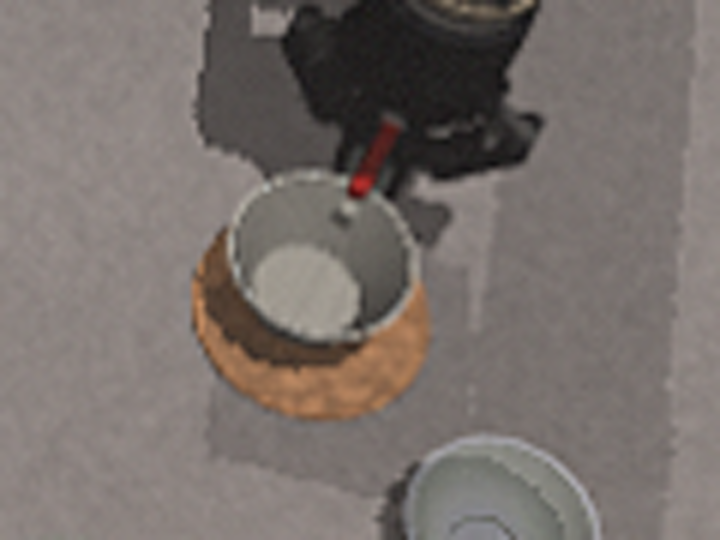

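The empty cup is just above the coaster, at crop (320,260) over cork at (312,325). It will sit close to the coaster's centre. I'll lower it gently.

```bash
python3 -m pendant '[[[0.001,0,0.004,0,0,0,0],[0.001,0,0.004,0,0,0,0],[0,0,0.003,0,0,0,0],[0,0,0.0015,0,0,0,0],[0,0,0.0015,0,0,0,0],[0,0,0,0,0,0,0],[0,0,0,0,0,0,0]]]'
python3 - <<'E'
from h import *
info()
E
```

```text
t: 16.4
tcp_pos: [0.416, 0.3068, 0.0369]
tool_rot: [-0.081, 0.996, -0.006, 0.024]
force: [-0.6, 0.1, -1.3]
finger_gap: 0.103
gripper_force: 88.2
t 16.4 q [ 0.43  0.73  1.87 -0.06  0.5  -1.25] tcp [0.416  0.3068 0.0369] F [-0.6  0.1 -1.3] gap 0.103 gf 88.18467020988464
axes x,y,z: [[-0.986, -0.161, -0.047], [-0.161, 0.987, -0.017], [0.049, -0.009, -0.999]]
```

```bash
python3 -m pendant '[[[0,0,0.0012,0,0,0,0],[0,0,0,0,0,0,0],[0,0,0,0,0,0,0]]]'; python3 -m pendant '[[[0,0,0.0012,0,0,0,0],[0,0,0,0,0,0,0],[0,0,0,0,0,0,0]]]'
```

```text
t: 16.7
tcp_pos: [0.416, 0.3067, 0.0364]
tool_rot: [-0.081, 0.996, -0.006, 0.024]
force: [-1.7, -0.8, 4.8]
finger_gap: 0.104
gripper_force: 89.0
t: 17.0
tcp_pos: [0.4159, 0.3067, 0.0361]
tool_rot: [-0.081, 0.996, -0.006, 0.024]
force: [-3.4, -2.2, 11.7]
finger_gap: 0.102
gripper_force: 90.4
```

```bash
python3 -m pendant '[[[0,0,-0.0014,0,0,0,0],[0,0,0,0,0,0,0],[0,0,0,0,0,0,0.2],[0,0,0,0,0,0,0.4],[0,0,0,0,0,0,0.5],[0,0,0,0,0,0,0.5],[0,0,0,0,0,0,0.5],[0,0,0,0,0,0,0.5],[0,0,0,0,0,0,0.5],[0,0,-0.02,0,0,0,0.5],[0,0,-0.03,0,0,0,0.5],[0,0,-0.05,0,0,0,0.5],[0,0,-0.06,0,0,0,0.5],[0,0,-0.06,0,0,0,0.5],[0,0,0,0,0,0,0.5]]]'
python3 - <<'E'
from h import *
info([.533,-.311,.17])
s=snap("scene"); save(s,"s6.png",(160,60,400,280),2.7)
# plunger by scene camera
hsv=cv2.cvtColor(s["pixels"],cv2.COLOR_RGB2HSV); H,S,V=[hsv[...,i].astype(int) for i in range(3)]
m=((H>45)&(H<80)&(S>120)).astype(np.uint8); n,l,st,ce=cv2.connectedComponentsWithStats(m)
for i in range(1,n):
    if st[i,4]>40: print(st[i],ce[i],plane(s,ce[i],.086))
t=snap("top")
P=pts(t,np.c_[[351]*3,[190,193,196]]); print(P)
E
```

```text
t: 18.5
tcp_pos: [0.4108, 0.3102, 0.2181]
tool_rot: [-0.081, 0.996, -0.004, 0.031]
force: [0.1, 0.5, 0.2]
finger_gap: 0.502
gripper_force: 0.0
t 18.5 q [ 0.45  0.4   1.77 -0.04  0.92 -1.27] tcp [0.4108 0.3102 0.2181] F [0.1 0.5 0.2] gap 0.502 gf 0.0
axes x,y,z: [[-0.985, -0.162, -0.06], [-0.161, 0.987, -0.013], [0.062, -0.003, -0.998]]
to target in tool units: [-0.0214 -0.7902  0.0716]
[194  91  12   7  66] [199.77272727  93.93939394] [[ 0.36369306 -0.38581653  0.086     ]]
[173 126  12   9  84] [178.78571429 129.89285714] [[ 0.53553172 -0.31255583  0.086     ]]
[[ 0.53853536 -0.30115489  0.08854705]
 [ 0.52892421 -0.30078596  0.0898511 ]
 [ 0.51959085 -0.30103153  0.08857647]]
```

View pics/s6.png

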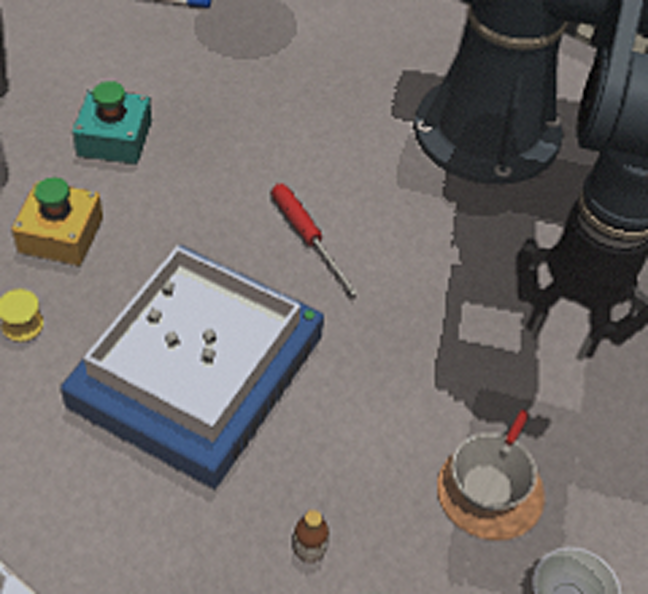

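The cup stands upright in the coaster, at crop (490,480). The five spacers are in the tray and the plunger is at (52,192). I'll go above the yellow station with the fingers shut.

```bash
python3 -m pendant '[[[0,0,0,0,0.5,0,0.5],[-0.001,-0.025,0,0,0,0,0],[-0.0016,-0.0495,0,0,0,0,0],[-0.0016,-0.0495,0,0,0,0,0],[-0.0016,-0.0495,0,0,0,0,0],[-0.0016,-0.0495,0,0,0,0,0],[-0.0016,-0.0495,0,0,0,0,0],[-0.0016,-0.0495,0,0,0,0,0],[-0.0016,-0.0495,0,0,0,0,0],[-0.0016,-0.0495,0,0,0,0,0],[-0.0016,-0.0495,0,0,0,0,0],[-0.0016,-0.0495,0,0,0,0,0],[-0.0016,-0.0495,0,0,0,0,0],[-0.0016,-0.0495,0,0,0,0,0],[-0.0016,-0.0495,0,0,0,0,0],[-0.0016,-0.0495,0,0,0,0,0],[-0.0016,-0.0495,0,0,0,0,0],[-0.001,-0.025,0,0,0,0,0],[0,0,0,0,0,0,0],[0,0,0,0,0,0,0]]]' 30
python3 - <<'E'
from h import *
info([.5335,-.3115,.12])
E
```

```text
t: 20.6
tcp_pos: [0.5286, -0.313, 0.2198]
tool_rot: [-0.08, 0.997, -0.007, -0.008]
force: [0.3, 0.6, 0.3]
finger_gap: 0.002
gripper_force: 0.0
t 20.6 q [-0.71  0.54  1.48 -0.02  1.12 -2.43] tcp [ 0.5286 -0.313   0.2198] F [0.3 0.6 0.3] gap 0.002 gf 0.0
axes x,y,z: [[-0.987, -0.16, 0.016], [-0.16, 0.987, -0.012], [-0.014, -0.015, -1.0]]
to target in tool units: [-0.0083  0.0023  0.1246]
```

```bash
python3 -m pendant '[[[-0.0017,0.0005,0.027,0,0,0,0],[-0.0017,0.0005,0.027,0,0,0,0],[-0.0017,0.0005,0.027,0,0,0,0],[-0.0017,0.0005,0.027,0,0,0,0],[-0.0017,0.0005,0.027,0,0,0,0],[0,0,0,0,0,0,0],[0,0,0,0,0,0,0]]]'
python3 - <<'E'
from h import *
info([.5335,-.3115,.102])
E
```

```text
t: 21.3
tcp_pos: [0.5347, -0.3112, 0.1136]
tool_rot: [-0.081, 0.997, -0.008, -0.007]
force: [0.5, -0.3, -0.4]
finger_gap: 0.003
gripper_force: 0.0
t 21.3 q [-0.7   0.69  1.55 -0.03  0.9  -2.42] tcp [ 0.5347 -0.3112  0.1136] F [ 0.5 -0.3 -0.4] gap 0.003 gf 0.0
axes x,y,z: [[-0.987, -0.162, 0.015], [-0.162, 0.987, -0.015], [-0.012, -0.017, -1.0]]
to target in tool units: [0.0013 0.0001 0.0145]
```

```bash
python3 -m pendant '[[[0,0,0.0072,0,0,0,0],[0,0,0.0072,0,0,0,0],[0,0,0.005,0,0,0,0],[0,0,0,0,0,0,0],[0,0,0,0,0,0,0]]]'; python3 -m pendant '[[[0,0,0.0045,0,0,0,0],[0,0,0,0,0,0,0],[0,0,0,0,0,0,0]]]'
python3 - <<'E'
from h import *
for i in range(3): info([.5335,-.3115,.092]); s=snap("scene")
f=[monitor.sense()["force"][2]]
hsv=cv2.cvtColor(s["pixels"],cv2.COLOR_RGB2HSV)
t=snap("scene"); save(t,"s7.png",(150,100,220,170),8)
E
```

```text
t: 21.8
tcp_pos: [0.5355, -0.3134, 0.0992]
tool_rot: [-0.08, 0.997, -0.009, -0.005]
force: [-0.2, 1.3, 2.8]
finger_gap: -0.002
gripper_force: 1.9
t: 22.1
tcp_pos: [0.5355, -0.3135, 0.0952]
tool_rot: [-0.081, 0.997, -0.009, -0.005]
force: [1.0, 1.4, 5.1]
finger_gap: 0.002
gripper_force: 2.4
t 22.1 q [-0.7   0.71  1.56 -0.03  0.86 -2.41] tcp [ 0.5355 -0.3135  0.0952] F [1.  1.4 5.1] gap 0.002 gf 2.3712317075114697
axes x,y,z: [[-0.987, -0.16, 0.012], [-0.161, 0.987, -0.017], [-0.009, -0.019, -1.0]]
to target in tool units: [0.002  0.0029 0.004 ]
t 22.15 q [-0.7   0.71  1.56 -0.03  0.86 -2.41] tcp [ 0.5355 -0.3134  0.0952] F [1.6 0.2 5.4] gap -0.005 gf 2.3712552776851226
axes x,y,z: [[-0.987, -0.16, 0.012], [-0.161, 0.987, -0.017], [-0.009, -0.019, -1.0]]
to target in tool units: [0.002  0.0029 0.004 ]
t 22.2 q [-0.7   0.71  1.56 -0.03  0.86 -2.41] tcp [ 0.5355 -0.3134  0.0952] F [1.8 2.8 3.7] gap -0.002 gf 2.3727108021557797
axes x,y,z: [[-0.987, -0.16, 0.012], [-0.161, 0.987, -0.017], [-0.009, -0.019, -1.0]]
to target in tool units: [0.002  0.0029 0.004 ]
```

View pics/s7.png

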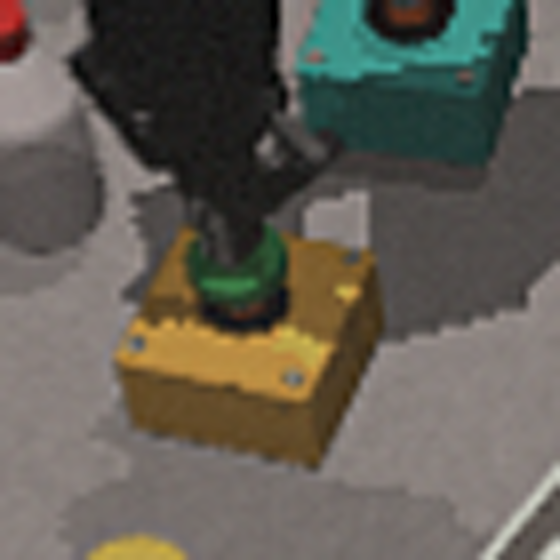

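The fingertips are on the green cap at crop (237,260), with a sliver of orange stem still showing at (265,305). That puts the travel at about 7 mm, so 3 mm remain.

```bash
python3 -m pendant '[[[0,0,0.002,0,0,0,0],[0,0,0.002,0,0,0,0],[0,0,0,0,0,0,0],[0,0,0,0,0,0,0],[0,0,0,0,0,0,0]]]'
python3 - <<'E'
from h import *
f=[];z=[]
for i in range(25):
    s=snap("scene"); m=monitor.sense(); f.append(m["force"]); z.append(m["tcp_pos"][2])
print(np.mean(f,0),np.std(f,0),np.mean(z),m["t"])
K=s["depth"]
hsv=cv2.cvtColor(s["pixels"],cv2.COLOR_RGB2HSV); H,S,V=[hsv[...,i].astype(int) for i in range(3)]
mm=((H>45)&(H<80)&(S>120)); mm[:, :150]=0; mm[:115]=0; mm[160:]=0; mm[:,215:]=0
vs,us=np.nonzero(mm); P=pts(s,np.c_[us,vs]); print(len(P),np.round(np.percentile(P[:,2],[5,50,80,90,95]),4))
save(s,"s8.png",(150,100,220,170),8)
E
```

```text
t: 22.8
tcp_pos: [0.5354, -0.3135, 0.092]
tool_rot: [-0.081, 0.997, -0.009, -0.005]
force: [3.3, 2.4, 6.2]
finger_gap: 0.006
gripper_force: 2.8
[2.5104765  2.11918235 5.54876842] [0.55043171 0.47475196 0.3560956 ] 0.09202728881870825 24.05
20 [0.0746 0.0766 0.0785 0.0794 0.0799]
```

View pics/s8.png

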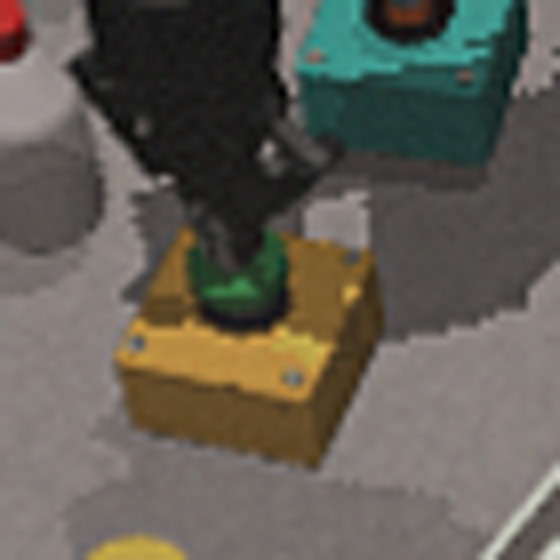

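The orange has just gone under the cap at crop (240,315). The mean force is 5.55 N, TCP z is 0.092 and the cap top is about 78–79 mm above the table, so the plunger is at half travel. Handing in.

```bash
python3 -c "
from station import job
print(job.sign_off())"
```

```text
the job is handed in; nothing more can be done
None
```

The job is handed in: all five spacers are in the demagnetiser tray, the empty cup stands upright on its coaster, and the arm is holding the yellow station's plunger at about half travel (5.5 N measured).

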